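Long T-spanner from the hook rack to the tool tube

ROBOT

A 6-joint arm with a two-finger parallel gripper is mounted at the origin on the work surface. World frame = base frame: x ahead of the robot, y to its left, z up, the work surface at z = 0. Lengths are in m, angles in rad, forces in N, time in s.
With the tool pointing down it reaches from about 0.325 to 1 m from the base axis. Payload 5.1 kg.
Tool frame: the origin (TCP) lies midway between the tips of the shut fingers; the grasp point (between the pads) lies 19 mm behind it (grip_point_offset is the z of the grasp point in the tool frame, in m); z points along the fingers, y is the line along which they close (so a half turn about z gives the same grasp; the last joint's range is limited). The gripper opens to 85 mm and grips with 20 to 120 N. Pads are 22 mm wide; open, the fingers measure 114 mm over their backs; the gripper's body (76 mm by 85 mm) begins 54 mm behind the grasp point. The pads swing forward as they close: fully open they stand 13 mm farther back than shut.
Start: joints at [1.236, 0.124, 1.65, -0, 1.367, -0.083], TCP at [0.162, 0.629, 0.231] pointing down, gripper open.
Joint ranges: [-2.61, 2.61], [-1.02, 2.33], [0.03, 2.71], [-1.35, 4.49], [0.32, 2.68], [-2.91, 2.91]. Speed limits (rad/s): [2.57, 2.57, 3.14, 3.14, 3.14, 3.14].

INTERFACE

Orientations are given as a unit quaternion [w, x, y, z].
In Python, from station import * gives the robot as it stands.
- The arm moves only by the tool move_arm, never from a script. Its argument "rows" is text: rows parted by semicolons, each of 6 numbers parted by spaces: the shift along the world's x, y, z scaled (see below), then the turn, a rotation vector about the world's x, y, z scaled (see below). A call has 1 to 5 rows; each row shifts and turns the commanded pose from where the row before left it; what a row does not reach is not made up. The controller multiplies each number of a shift by 0.04 m and each number of a turn by 0.15 rad. A row lasts 1/8 s, in which the tool goes at most 62.5 mm and 10.7 degrees, less where a joint would pass 70% of its speed; a pose out of reach is approached as far as the arm can. A call with a number of a shift or a turn outside -1 to 1 is refused whole. A call with a gripper value outside its range is refused whole. "jaw" is the gripper command: -1 is fully open, 1 is shut, values between are in proportion, set as the call begins (left out, the last holds). The fingers move at their own pace and stop on an object; "newtons" is the grip in N (left out, the last holds). Time passes only in rows, so rows that do not move let the fingers close. It gives the time, the measured TCP pose, the force, the opening and the grip force at its end, in the units of the state.
- sense(): the state, without advancing time (a new reading comes with each control period).
- get_image(name): name is "scene" or "top"; returns the picture (480x640x3 uint8, blue, green, red); there is no depth.
- get_calibration(name): a dict with "fovy" (degrees; the focal length in pixels is half the picture's height over the tangent of half this angle, whatever the lens; pixels are square), "cx", "cy" (the principal point, pixels), "world_to_cam" (4x4, takes a point from world to camera coordinates). Camera axes: x right, y down, z forward; pixel columns grow to the right and rows downward; lengths in m; the calibration is good to about 2 mm. A picture is of the moment at which its call begins. get_calibration takes no time and is no camera call.
- finish_job(): hands the job in; it is judged then, once.
The state is a dict: "time": time; "q": joint angles; "joint_velocities": joint speeds; "joint_torque": joint torques, N m; "position": TCP position; "orientation": TCP orientation; "contact_force": force on the tool from outside, world axes, zero at the start; "moment": the same for the moment, N m; "width": finger opening in m; "gripper_force": force on a finger pad.
Only numpy, scipy, OpenCV 4.12 (cv2) and the standard library are available. Lean on these libraries where they do the work, as an engineer would, in place of code of your own. Each camera call takes 0.05 s, during which the arm holds its last target. There are 200 camera calls.

TASK

Three T-handled spanners hang on the hook rack by the pressure reactors. Lift the longest one, which has a thick socket at its lower end, up and off its hooks and stand it socket down in the short steel tube on the table: lower it in and let go there, do not drop it in. Leave the other two spanners hanging on their hooks.

Things in the scene. Friction and masses are not known exactly. Their poses are not given: they have to be found in the camera images.
- long_spanner: Longest of three steel T-spanners on a low rack, 0.22 kg. Origin: middle of its level handle, 165 mm above the table: round bar 112 mm long along y, 14 mm thick, with a flat-sided block in the middle to grip (x 16, y 44, z 26 mm). z up; stem hangs 120 mm down. The bar's ends lie in V hooks at y = -38 and +38 mm. Hook tips rise to 15 mm above the bar's middle: lift over 30 mm before going sideways.
- long_socket (a point): Centre of the long spanner's lower end face, 120 mm straight below the middle of its handle: the end of a socket 18 mm thick, 32 mm tall. z up along the stem. The rack's beam runs along the bars, 40 to 60 mm from them on the robot's side, its top 40 mm below them. Raised by 140 mm or more, the whole spanner clears everything on the rack.
- short_spanner: Short T-spanner, same handle, 10 mm stem with an 18 mm socket, only 70 mm from the bar's middle to the lower end. Leave it hanging. Origin: middle of its handle; y along the bar. Neighbouring handles on the rack are 140 mm apart, middle to middle, in one line at one height, with about 25 mm between bar ends.
- thin_spanner: Thin T-handled key, same handle, plain 6 mm stem without a socket, 85 mm from the bar's middle to its lower end. Leave it hanging. Origin: middle of its handle; y along the bar.
- tube_mouth (a point): Centre of the open mouth of the short upright steel tube, fixed to the table, left or right between robot and rack. Outer diameter 50 mm, inner 44 mm, rim 80 mm above the table, inner floor 72 mm below the mouth. A spanner let go in it may lean on the rim. The glass beaker on the other side (72 mm wide, 90 mm tall) is not the tube.
Things that resemble listed ones, but are neither listed nor needed, are in the scene too. Leave any blue look-alike of the long_spanner alone.

How it is judged:
By the outcome, as a careful person would: the job done as asked, in the order asked, and still so for the second after the job is handed in, with the robot touching nothing.
It also fails if it takes over 45 s, if anything falls off the work surface, if the arm or the gripper's body presses on something with over 40 N, if the wrist force passes 120 N, or if a joint passes its speed limit or range.

## Working session

There is one attempt and no reset: what is moved stays moved. The work goes in short steps, Python scripts to look and compute and a tool call to move; the robot and the scene stay as the last step left them, time stands still between calls to the robot, and variables do not carry over. Pictures are saved under pics/ and viewed, at most 10 in all, crops included, and the job is handed in when it is done.

Besides the shell and the picture viewer there is one more tool, called after "Request:" in YAML: its name, and indented under it one key for each argument. move_arm: Moves the arm, as the interface text tells. Its arguments: {"type":"object","properties":{"rows":{"type":"string"},"jaw":{"type":"number"},"newtons":{"type":"number"}},"required":["rows"]}

```bash
mkdir -p pics && cat > h.py <<'E'
from station import *
import numpy as np, cv2
def ray(name,u,v):
    c=get_calibration(name); f=240/np.tan(np.radians(c["fovy"])/2); T=np.array(c["world_to_cam"])
    d=T[:3,:3].T@np.array([(u-c["cx"])/f,(v-c["cy"])/f,1]); return -T[:3,:3].T@T[:3,3],d
def onz(name,u,v,z):
    o,d=ray(name,u,v); return o+d*(z-o[2])/d[2]
def proj(name,p):
    c=get_calibration(name); f=240/np.tan(np.radians(c["fovy"])/2); T=np.array(c["world_to_cam"])
    q=T[:3,:3]@p+T[:3,3]; return f*q[0]/q[2]+c["cx"],f*q[1]/q[2]+c["cy"]
E
python3 - <<'E'
from h import *
for n in("scene","top"):
    cv2.imwrite(f"pics/{n}0.png",get_image(n)); c=get_calibration(n); print(n,c["fovy"],ray(n,320,240))
s=sense();print(s["time"],s["position"],s["orientation"],s["width"],s["contact_force"])
E
```

```text
scene 57.335998834998804 (array([0.99914486, 0.49822962, 0.58457612]), array([-0.54339649, -0.62087465, -0.5657831 ]))
top 56.85517021840772 (array([ 0.51526494, -0.00470179,  0.90867537]), array([ 0.05049727,  0.01314875, -0.99876985]))
0.1 [0.16179696 0.62898006 0.23018411] [-1.98479545e-04  1.25567710e-01  9.92084614e-01 -9.10608490e-04] 0.08526785301575242 [ 0.30040687 -0.36035076  0.2956366 ]
```

View pics/scene0.png

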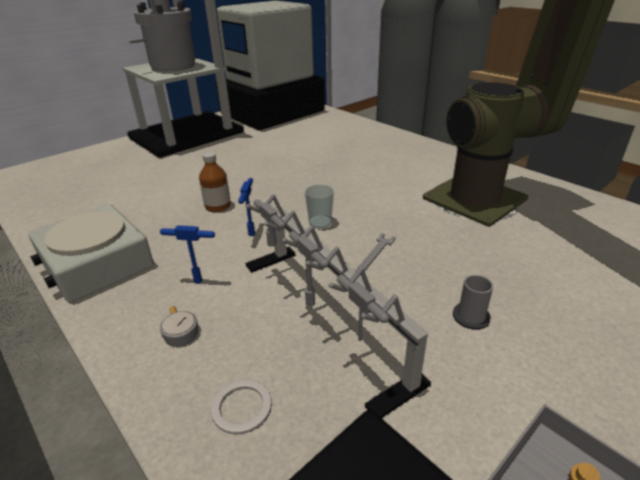

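View pics/top0.png

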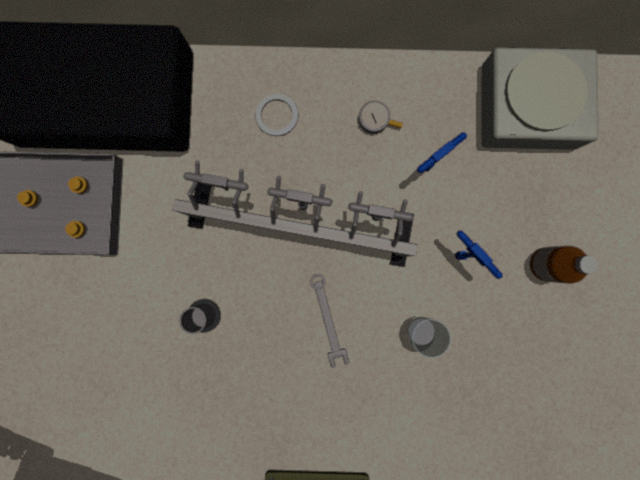

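The top view shows three grey handles at about (215,182), (299,197) and (381,212), the tube at (194,320), and the beaker at (422,333). The two blue T-handles are decoys. I'll enlarge the rack in the scene view to see the stems.

```bash
python3 - <<'E'
from h import *
a=cv2.imread("pics/scene0.png")[180:380,235:445]
a=cv2.convertScaleAbs(cv2.resize(a,None,fx=2.9,fy=2.9,interpolation=cv2.INTER_CUBIC),alpha=1.5)
cv2.imwrite("pics/c1.png",a)
b=cv2.imread("pics/top0.png")[150:340,170:430]
cv2.imwrite("pics/c2.png",cv2.convertScaleAbs(cv2.resize(b,None,fx=3,fy=3,interpolation=cv2.INTER_CUBIC),alpha=1.3))
for p in((215,182),(299,197),(381,212)):
    P=onz("top",*p,.165);print(P,[proj("scene",P-[0,0,h]) for h in(0,.07,.085,.12)])
E
```

```text
[0.64675678 0.18565938 0.165     ] [(np.float64(363.56543917769585), np.float64(296.4807965817728)), (np.float64(362.16668431715584), np.float64(331.6029071198478)), (np.float64(361.88778801868693), np.float64(338.6058687536708)), (np.float64(361.26290088555425), np.float64(354.29650589307363))]
[0.62471174 0.04248511 0.165     ] [(np.float64(309.0555010881831), np.float64(248.0008942084615)), (np.float64(310.5826650638309), np.float64(280.9015221987904)), (np.float64(310.8901501691586), np.float64(287.52586197125095)), (np.float64(311.582744790699), np.float64(302.44685169780473))]
[ 0.60271557 -0.09645225  0.165     ] [(np.float64(269.23870048481297), np.float64(212.24115955183376)), (np.float64(272.3639055653618), np.float64(242.97034999150816)), (np.float64(272.99772938579446), np.float64(249.20254672141238)), (np.float64(274.4310690837237), np.float64(263.2961397520102))]
```

View pics/c1.png

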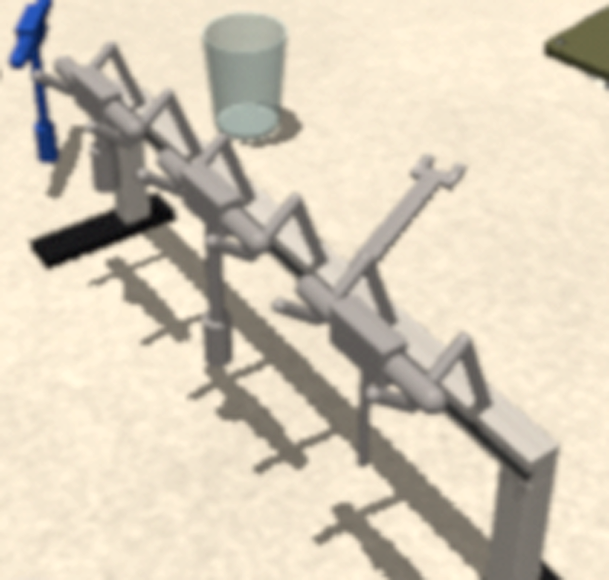

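View pics/c2.png

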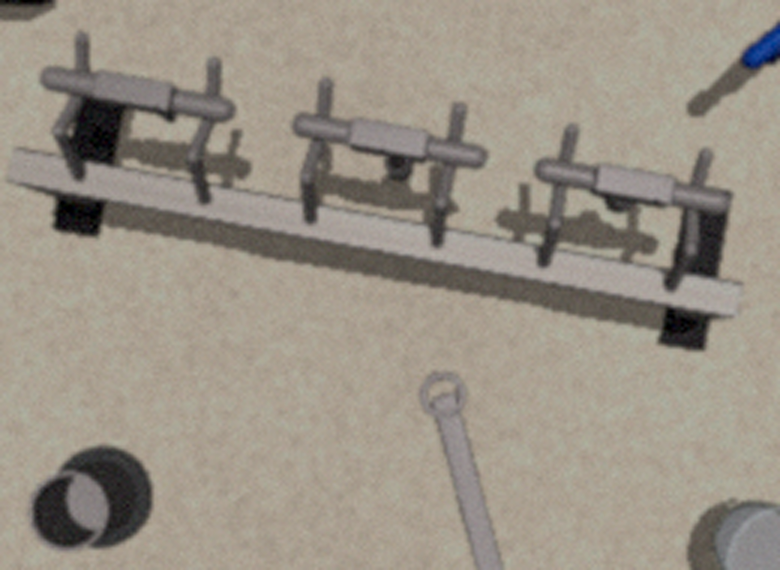

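Candidates in the scene view, handle then lower end:
- **(364,296)→(361,339):** plain thin stem, predicted 85 mm end matches, so this is the thin one.
- **(309,248)→(310,306):** stem with a thick socket, predicted 120 mm end at (311,302), so this is the long one.
- **(269,212)→(271,245):** short stem with a socket, predicted 70 mm end matches, so this is the short one.

The enlarged crop confirms that the middle spanner is the target.

```bash
python3 - <<'E'
from h import *
e=[onz("top",269,190.7,.165),onz("top",332.3,202.3,.165)]
print(e,np.linalg.norm(e[1]-e[0]),np.mean(e,0))
d=e[0]-e[1];print("yaw",np.arctan2(-d[0],d[1]))
print("blocktop",onz("top",299.3,196,.178))
T=onz("top",193,320.3,.08);print("tube",T,proj("scene",T),"Rpx diam mm",np.linalg.norm(onz("top",180,320,.08)-onz("top",206,320,.08)))
# scene rim
g=cv2.imread("pics/scene0.png")[260:340,440:510]
print("scene handle z check",[onz("scene",309,248,.165)])
print("scene rim",onz("scene",477.5,284.5,.08))
s=sense();print(s["q"])
E
```

```text
[array([0.63417787, 0.09357282, 0.165     ]), array([ 0.61710808, -0.01400544,  0.165     ])] 0.10892409704521266 [0.62564298 0.03978369 0.165     ]
yaw -0.15736135487243125
blocktop [0.62448405 0.04121095 0.178     ]
tube [0.40234427 0.23741693 0.08      ] (np.float64(478.54378166900733), np.float64(282.2858286162142)) Rpx diam mm 0.048209223391541794
scene handle z check [array([0.62477571, 0.04241947, 0.165     ])]
scene rim [0.4089755  0.23935444 0.08      ]
[ 1.23638871e+00  1.24439539e-01  1.65152399e+00  1.16085561e-05
  1.36749306e+00 -8.26097580e-02]
```

Request:
move_arm:
  rows: "0.4 -0.5 0.2 0 0 -0.3; 0.77 -0.98 0 0 0 -0.66; 0.77 -0.98 0 0 0 -0.66; 0.77 -0.98 0 0 0 -0.66; 0.77 -0.98 0 0 0 -0.66"
  jaw: -1

```text
time: 0.72
position: [0.3024, 0.4503, 0.2397]
orientation: [0.0, 0.342, 0.94, 0.0]
contact_force: [0.6, 0.0, 0.8]
width: 0.0852
gripper_force: 0.0
```

Request:
move_arm:
  rows: "0.77 -0.98 0 0 0 -0.66; 0.77 -0.98 0 0 0 -0.66; 0.77 -0.98 0 0 0 -0.66; 0.77 -0.98 0 0 0 -0.66; 0.77 -0.98 0 0 0 -0.66"

```text
time: 1.35
position: [0.4559, 0.2541, 0.2398]
orientation: [0.0, 0.562, 0.827, 0.0]
contact_force: [-0.0, 0.5, 0.6]
width: 0.0854
gripper_force: 0.0
```

Request:
move_arm:
  rows: "0.77 -0.98 0 0 0 -0.66; 0.77 -0.98 0 0 0 -0.66; 0.77 -0.98 0 0 0 -0.66; 0.6 -0.8 0 0 0 -0.6; 0 0 0 0 0 0"

```text
time: 1.98
position: [0.5722, 0.1039, 0.2395]
orientation: [0.0, 0.71, 0.704, -0.0]
contact_force: [-0.7, 0.5, 0.7]
width: 0.0851
gripper_force: 0.0
```

```bash
python3 - <<'E'
from h import *
from scipy.spatial.transform import Rotation as R
s=sense();w=s["orientation"];M=R.from_quat([w[1],w[2],w[3],w[0]]).as_matrix();print(s["position"],M[:,2],np.arctan2(M[1,1],M[0,1]),s["q"],s["time"])
E
```

```text
[0.57222754 0.10394729 0.2394553 ] [-1.32524704e-04 -6.14134142e-04 -9.99999803e-01] -0.00931435683797273 [ 8.76880798e-02 -3.11119778e-02  1.79696079e+00 -6.11746870e-04
  1.37592967e+00  9.71209095e-02] 1.975
```

Request:
move_arm:
  rows: "0.66 -0.79 0 0 0 -0.49; 0.66 -0.79 0 0 0 -0.49; 0 0 0 0 0 0; 0 0 -0.5 0 0 0; 0 0 0 0 0 0"

```text
time: 2.6
position: [0.6219, 0.0449, 0.216]
orientation: [-0.002, 0.758, 0.652, -0.002]
contact_force: [-0.4, 0.5, -0.4]
width: 0.0854
gripper_force: 0.0
```

```bash
python3 - <<'E'
from h import *
cv2.imwrite("pics/s2.png",cv2.resize(cv2.convertScaleAbs(get_image("scene")[120:360,180:480],alpha=1.4),None,fx=2.4,fy=2.4,interpolation=cv2.INTER_CUBIC))
s=sense();w=s["orientation"];print(s["position"],w,2*np.arctan2(w[2],w[1]))
E
```

```text
[0.62258312 0.04487682 0.21720173] [-0.0012934   0.75793219  0.65233066 -0.00135105] 1.4213138121913151
```

View pics/s2.png

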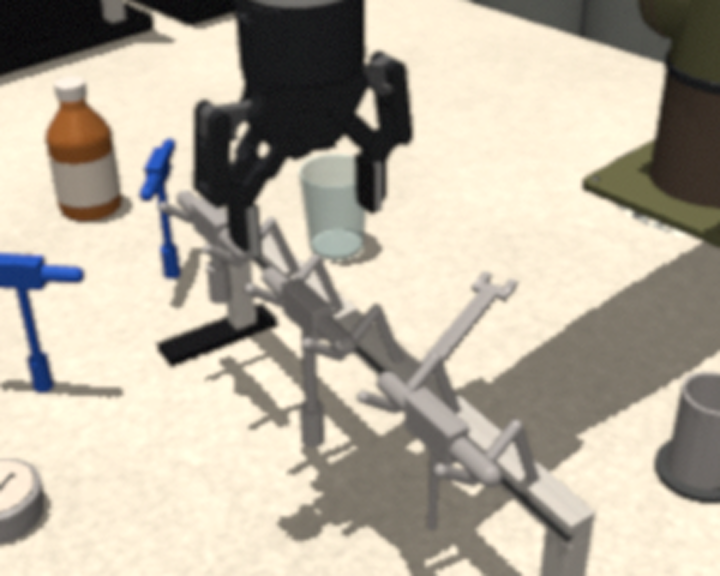

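The gripper straddles the middle (long) spanner, whose block is at about (315,300) in the crop. Next I'll descend.

Request:
move_arm:
  rows: "0.06 -0.1 -0.4 0 0 -0.05; 0 0 -0.4 0 0 0; 0 0 -0.4 0 0 0; 0 0 -0.4 0 0 0; 0 0 0 0 0 0"

```text
time: 3.28
position: [0.6254, 0.0399, 0.1527]
orientation: [-0.001, 0.761, 0.649, -0.002]
contact_force: [0.7, 0.1, 0.6]
width: 0.0853
gripper_force: 0.0
```

Request:
move_arm:
  rows: "0 0 -0.15 0 0 0; 0 0 0 0 0 0; 0 0 0 0 0 0"

```text
time: 3.65
position: [0.6271, 0.0399, 0.1499]
orientation: [0.0, 0.761, 0.649, 0.0]
contact_force: [0.2, 0.5, -0.5]
width: 0.0853
gripper_force: 0.0
```

Request:
move_arm:
  rows: "0 0 0 0 0 0; 0 0 0 0 0 0; 0 0 0 0 0 0; 0 0 0 0 0 0; 0 0 0 0 0 0"
  jaw: 1
  newtons: 50

```text
time: 4.28
position: [0.6252, 0.0402, 0.1494]
orientation: [-0.002, 0.761, 0.649, -0.001]
contact_force: [-5.9, 0.2, 4.8]
width: 0.0152
gripper_force: 50.2
```

Request:
move_arm:
  rows: "0 0 0 0 0 0; 0 0 0 0 0 0; 0 0 0 0 0 0; 0 0 0 0 0 0"

```text
time: 4.78
position: [0.6252, 0.0402, 0.1494]
orientation: [-0.002, 0.761, 0.649, -0.001]
contact_force: [-5.8, 0.4, 4.3]
width: 0.0155
gripper_force: 50.2
```

Gripped at 15.5 mm, close to the 16 mm block. I'll lift straight up.

Request:
move_arm:
  rows: "0 0 0.3 0 0 0; 0 0 0.5 0 0 0; 0 0 0.5 0 0 0; 0 0 0.5 0 0 0; 0 0 0 0 0 0"

```text
time: 5.4
position: [0.6284, 0.0398, 0.225]
orientation: [0.002, 0.761, 0.649, 0.002]
contact_force: [-0.6, 0.4, -2.5]
width: 0.0149
gripper_force: 49.4
```

Request:
move_arm:
  rows: "0 0 0.6 0 0 0; 0 0 0.6 0 0 0; 0 0 0.6 0 0 0; 0 0 0.6 0 0 0; 0 0 0 0 0 0"

```text
time: 6.02
position: [0.6276, 0.0399, 0.3194]
orientation: [0.001, 0.761, 0.649, 0.001]
contact_force: [0.1, 0.3, -2.7]
width: 0.0149
gripper_force: 49.4
```

```bash
python3 - <<'E'
from h import *
a=get_image("scene");cv2.imwrite("pics/s3.png",a)
s=sense();print(s["position"],s["contact_force"],s["width"])
E
```

```text
[0.62689663 0.03986936 0.3173728 ] [-0.12321866  0.13054948 -3.23055321] 0.015274735147565282
```

View pics/s3.png

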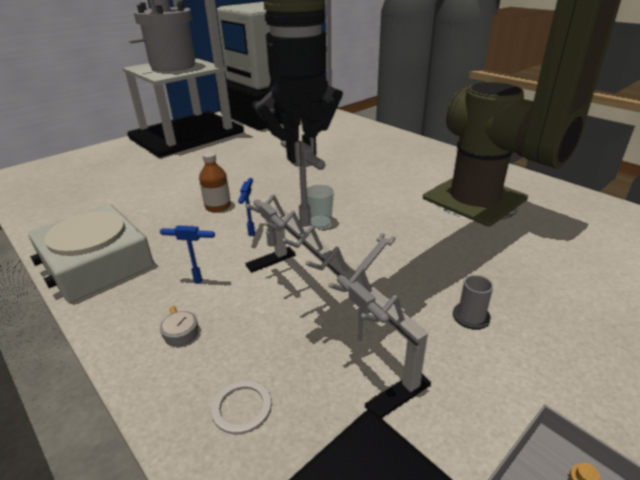

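The spanner hangs vertically in the gripper, stem (303,150) to (304,225), and the other two are still on the hooks. Next I'll carry it to above the tube.

Request:
move_arm:
  rows: "-0.3 0.27 0 0 0 0; -0.6 0.53 0 0 0 0; -0.6 0.53 0 0 0 0; -0.6 0.53 0 0 0 0; -0.6 0.53 0 0 0 0"

```text
time: 6.7
position: [0.5165, 0.1365, 0.3153]
orientation: [-0.001, 0.761, 0.649, -0.001]
contact_force: [-1.0, 0.6, -1.8]
width: 0.0153
gripper_force: 49.2
```

Request:
move_arm:
  rows: "-0.6 0.53 0 0 0 0; -0.6 0.53 0 0 0 0; -0.6 0.53 0 0 0 0; -0.6 0.53 0 0 0 0; -0.4 0.36 0 0 0 0"

```text
time: 7.32
position: [0.4043, 0.2354, 0.3155]
orientation: [-0.001, 0.76, 0.649, -0.001]
contact_force: [0.3, 0.1, -2.8]
width: 0.0151
gripper_force: 49.3
```

Request:
move_arm:
  rows: "0 0 0 0 0 0; 0 0 0 0 0 0; 0 0 0 0 0 0"

```text
time: 7.7
position: [0.407, 0.2342, 0.3168]
orientation: [-0.0, 0.761, 0.649, -0.0]
contact_force: [0.3, -0.3, -2.4]
width: 0.0155
gripper_force: 49.4
```

Request:
move_arm:
  rows: "-0.05 0.1 -0.7 0 0 0; 0 0 -0.8 0 0 0; 0 0 -0.8 0 0 0; 0 0 -0.5 0 0 0; 0 0 0 0 0 0"

```text
time: 8.32
position: [0.4041, 0.238, 0.2035]
orientation: [-0.001, 0.761, 0.649, -0.002]
contact_force: [-0.0, 0.1, -1.2]
width: 0.0155
gripper_force: 49.3
```

```bash
python3 - <<'E'
from h import *
f=lambda n,r,c:cv2.resize(cv2.convertScaleAbs(get_image(n)[r:r+120,c:c+110],alpha=1.5),None,fx=3.6,fy=4.5*.8,interpolation=cv2.INTER_CUBIC)
cv2.imwrite("pics/s4.png",np.hstack([f("scene",215,420),f("top",260,140)]))
s=sense();p=s["position"];print(p,s["contact_force"]);b=p-[0,0,.1045];print("bottom",b,proj("scene",b),proj("top",b))
E
```

```text
[0.40551057 0.23879581 0.20640736] [-0.01424758 -0.39763004 -2.23922641]
bottom [0.40551057 0.23879581 0.10190736] (np.float64(480.46526964818077), np.float64(273.7073962822338)) (np.float64(188.69858888933774), np.float64(320.08403022992684))
```

View pics/s4.png

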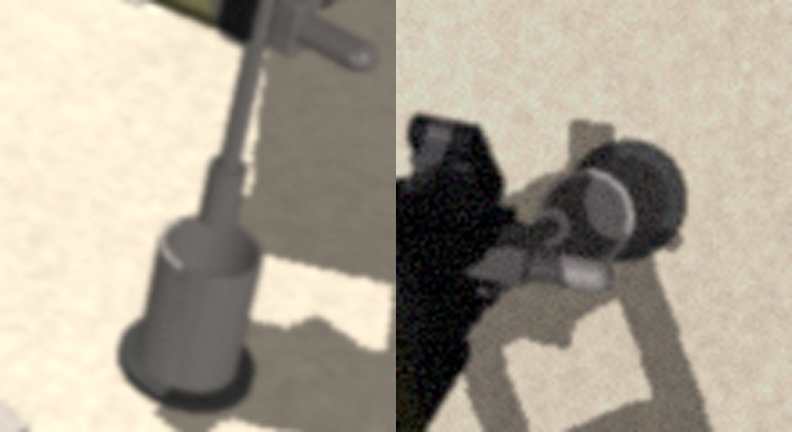

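The socket is over the mouth: its end is at about (482,280) in the scene view and the rim centre at (479,284). I'll lower it in.

Request:
move_arm:
  rows: "0.04 0 -0.3 0 0 0; 0 0 -0.4 0 0 0; 0 0 -0.4 0 0 0; 0 0 -0.4 0 0 0; 0 0 0 0 0 0"

```text
time: 9.05
position: [0.405, 0.2381, 0.1429]
orientation: [-0.001, 0.761, 0.649, -0.002]
contact_force: [-0.2, -0.3, -2.7]
width: 0.0152
gripper_force: 49.3
```

Request:
move_arm:
  rows: "0 0 -0.2 0 0 0; 0 0 -0.2 0 0 0; 0 0 0 0 0 0; 0 0 0 0 0 0"

```text
time: 9.55
position: [0.4065, 0.2388, 0.1296]
orientation: [0.0, 0.761, 0.649, 0.0]
contact_force: [0.6, -0.1, -2.0]
width: 0.0156
gripper_force: 49.4
```

Request:
move_arm:
  rows: "0 0 -0.1 0 0 0; 0 0 -0.1 0 0 0; 0 0 -0.1 0 0 0; 0 0 0 0 0 0; 0 0 0 0 0 0"

```text
time: 10.18
position: [0.4064, 0.2387, 0.1173]
orientation: [0.0, 0.761, 0.649, 0.0]
contact_force: [-0.3, -0.6, -2.7]
width: 0.0151
gripper_force: 49.4
```

Request:
move_arm:
  rows: "0 0 -0.05 0 0 0; 0 0 0 0 0 0; 0 0 0 0 0 0"

```text
time: 10.55
position: [0.4064, 0.2387, 0.1154]
orientation: [-0.0, 0.761, 0.649, 0.0]
contact_force: [-0.3, -0.4, -2.7]
width: 0.0152
gripper_force: 49.4
```

Request:
move_arm:
  rows: "0 0 -0.04 0 0 0; 0 0 0 0 0 0; 0 0 0 0 0 0"

```text
time: 10.92
position: [0.4064, 0.2387, 0.1137]
orientation: [-0.0, 0.761, 0.649, -0.0]
contact_force: [0.8, -0.6, -1.9]
width: 0.0154
gripper_force: 49.4
```

Request:
move_arm:
  rows: "0 0 -0.04 0 0 0; 0 0 0 0 0 0; 0 0 0 0 0 0"

```text
time: 11.3
position: [0.4067, 0.2389, 0.1128]
orientation: [0.0, 0.761, 0.649, 0.0]
contact_force: [-0.7, -0.9, 3.5]
width: 0.0153
gripper_force: 50.1
```

The socket touches the tube floor: force rose from about −2.5 N to +3.5 N at the predicted height. Now I'll let go.

Request:
move_arm:
  rows: "0 0 0 0 0 0; 0 0 0 0 0 0; 0 0 0 0 0 0; 0 0 0 0 0 0; 0 0 0 0 0 0"
  jaw: -1

```text
time: 11.92
position: [0.4064, 0.2387, 0.1121]
orientation: [0.0, 0.761, 0.649, 0.0]
contact_force: [0.1, -0.1, 0.4]
width: 0.0855
gripper_force: 0.0
```

```bash
python3 - <<'E'
from h import *
f=lambda n,r,c:cv2.resize(cv2.convertScaleAbs(get_image(n)[r:r+160,c:c+130],alpha=1.5),None,fx=3,fy=3,interpolation=cv2.INTER_CUBIC)
cv2.imwrite("pics/s5.png",np.hstack([f("scene",180,415),f("top",240,110)]))
E
```

```text
(no output)
```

View pics/s5.png

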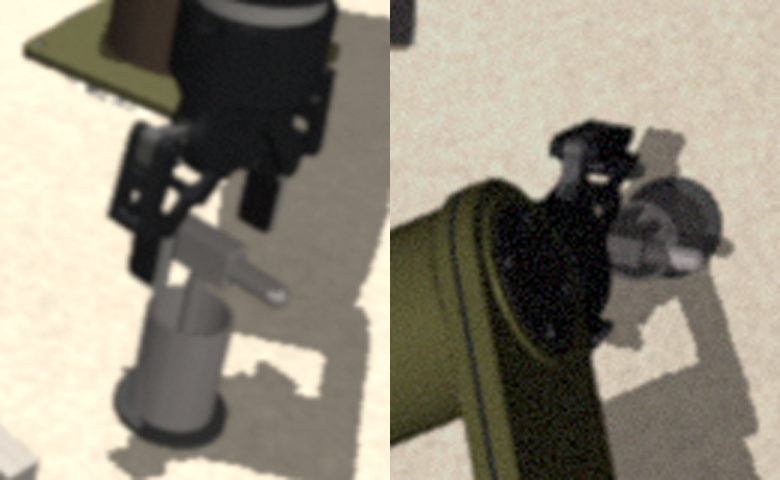

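The spanner stands in the tube with its block at about (210,245) in the crop, free between the open fingers. I'll go straight up.

Request:
move_arm:
  rows: "0 0 0.15 0 0 0; 0 0 0.3 0 0 0; 0 0 0.4 0 0 0; 0 0 0.4 0 0 0; 0 0 0.5 0 0 0"

```text
time: 12.65
position: [0.4064, 0.2387, 0.1836]
orientation: [0.0, 0.761, 0.649, 0.0]
contact_force: [-0.2, -0.4, 1.0]
width: 0.0854
gripper_force: 0.0
```

Request:
move_arm:
  rows: "0 0 0.7 0 0 0; 0 0 0.8 0 0 0; 0 0 0.8 0 0 0; 0 0 0.5 0 0 0; 0 0 0 0 0 0"

```text
time: 13.28
position: [0.4071, 0.239, 0.2964]
orientation: [0.001, 0.761, 0.649, 0.002]
contact_force: [-0.2, 0.8, -0.5]
width: 0.0853
gripper_force: 0.0
```

Request:
move_arm:
  rows: "0 0.6 0 0 0 0; 0 0.8 0 0 0 0; 0 0.8 0 0 0 0; 0 0.4 0 0 0 0; 0 0 0 0 0 0"

```text
time: 13.9
position: [0.4059, 0.3428, 0.2928]
orientation: [0.0, 0.76, 0.649, -0.001]
contact_force: [-0.3, -0.3, 0.4]
width: 0.0851
gripper_force: 0.0
```

```bash
python3 - <<'E'
from h import *
cv2.imwrite("pics/s6.png",cv2.convertScaleAbs(get_image("scene"),alpha=1.4))
E
```

```text
(no output)
```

View pics/s6.png

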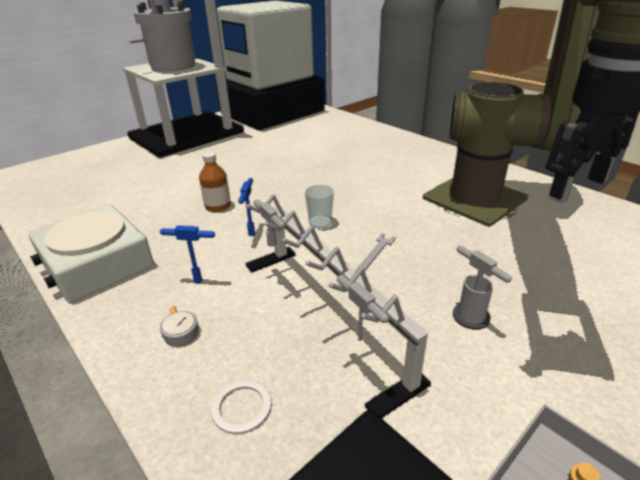

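The long spanner stands in the tube with its handle at (483,263). The other two still hang at (268,212) and (364,296), and the arm is clear.

```bash
python3 -c "
from station import *
print(finish_job())"
```

```text
the job is handed in; nothing more can be done
None
```

The long spanner stands socket down in the steel tube, lowered to the floor and released there; the other two still hang on their hooks, and the job was handed in at about 14 s.

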